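# Park the pedal weight, stow the bike light, ease the lid shut

### The job

Put the orange bike light away inside the pedal-lift acrylic box: park the blue bench weight on the pedal so that the lid rises and stays up by itself, set the light down inside without dropping it, then ease the pedal back up with the weight and return the weight to its black mat, upright and centred. Let only the pedal move the lid (do not touch the lid), do not let the lid fly up or slam, do not bear down hard on the pedal once it is on its stop, and leave the other things on the bench where they are.

Things in the scene. Friction and masses are not known exactly. Their poses are not given: they have to be found in the camera images.
- box: Pedal-lift box, fixed. Clear acrylic, open top, 160 (x) x 180 (y) x 70 mm, walls 5 mm, on a grey stand. Origin: bench height under the box's middle; the pedal sticks out to -x; z up. Inner floor at z 80 mm, rim at 145 mm. Lid hinged along the far rim (x +80 mm). A grey base plate, 6 mm thick, 200 mm wide, runs from x -210 to +90 mm.
- box_floor (a point): Centre of the acrylic box's inner floor (80 mm above the bench); axes as the box.
- lid (a joint): Clear lid with an orange front strip, 165 mm long from hinge to front edge, 184 mm wide, 5 mm thick. Value in rad: 0 = shut, grows as the front edge rises; a linkage holds it at 7.4 times the pedal angle, so it stands at about 1.3 to 1.5 rad when the pedal is on its stop.
- lid_edge (a point): Top of the middle of the lid's front edge (opposite the hinge).
- pedal (a joint): Pedal lever, rad: 0 = up (lever and pad slope 0.2 rad, highest at the end away from the box), grows as pressed; level at 0.2. Hinged along box y at box x +70 mm, 30 mm above the bench. A spring returns it: 2 to 5 N at the pad's middle moves it. It rests on a rubber stop set differently each time, at 0.175 to 0.2 rad, pad 43 to 50 mm down; the stop must be felt for.
- pad (a point): Middle of the top of the pedal's black, yellow-striped rubber pad, 100 mm (along the lever) x 110 mm (box y), 10 mm thick; 180 mm before the box's middle; about 89 mm above the bench when up, 40 to 46 mm when down. Moves with the pedal.
- weight: Bench weight, 0.72 to 0.92 kg, heavy enough to hold the pedal down on its own. Blue block 66 (x) x 84 (y) x 24 mm with an upright steel grip fin on top, 16 mm thick (x), 64 mm wide (y), from 24 to 76 mm high. Origin: centre of the underside; z up through the fin. Starts on the black mat.
- mat: Black rubber mat 120 x 130 x 4 mm lying fixed on the bench, the weight's home. Origin: centre of its underside (bench height), so the weight's underside is 4 mm above it.
- light: Orange bike light, rounded block 80 (x) x 44 (y) x 38 (z) mm, about 100 g. Origin: centre of its underside; the lens is on the +x end. Starts lying on the bench.
- tire_levers: Bystander: pair of yellow plastic tire levers clipped together, 120 x 40 x 9 mm, between the pedal and the robot. Origin: underside, middle.
- socket: Bystander: chrome socket standing upright, 42 mm diameter, 62 mm tall. Origin: centre of the underside.
- spanner: Bystander: steel spanner 170 mm long, lying flat. Origin: underside, middle.
- oil: Bystander: green oil bottle, 54 mm diameter, 150 mm tall. Origin: centre of the underside.
- grease: Bystander: white grease jar, 72 mm diameter, 75 mm tall. Origin: centre of the underside.
- driver: Bystander: screwdriver 190 mm long, lying flat. Origin: underside, middle.
There are look-alikes about, which are no part of the job. Of the things shaped like the mat, the black one is meant.

How it is judged:
On the way, in this order (a step that is already met when the one before it is completed fails the run):
1. The weight stands on the pedal by itself and holds the lid up (above 1.15 rad) (value of joint lid above 1.15 rad and contact force between weight and pedal above 3 N and contact force between the fingers and weight below 0.1 N), for 0.3 s.
2. The light lies inside the box, released, with the lid still up (x of light in the frame of box between -0.062 and 0.062 m and y of light in the frame of box between -0.075 and 0.075 m and z of light in the frame of box between 0.07 and 0.125 m and value of joint lid above 1.15 rad and contact force between the fingers and light below 0.1 N and linear speed of light below 0.03 m/s), for 0.2 s.
3. The pedal is back up and the lid shut (below 0.06 rad) over the light (x of light in the frame of box between -0.062 and 0.062 m and y of light in the frame of box between -0.075 and 0.075 m and z of light in the frame of box between 0.07 and 0.125 m and value of joint lid below 0.06 rad), for 0.2 s.
At the end, for the whole second after the job is handed in: The light lies at rest inside the box, the lid is shut (below 0.06 rad) and the pedal up (below 0.02 rad), and the weight stands upright (within 0.08 rad), at rest and released on its mat, its centre within 30 mm of the mat's (all of step 3 and horizontal distance between weight and mat below 0.03 m and height (world z) of weight below 0.012 m and angle between weight's own z axis and vertical below 0.08 rad and value of joint pedal below 0.02 rad and linear speed of each of weight, light below 0.02 m/s and contact force between the fingers and weight below 0.1 N and contact force between the fingers and light below 0.1 N); the robot touches nothing.
It fails at once if the lid flies up or slams (faster than 3 rad/s) (velocity of joint lid above 3 rad/s or velocity of joint lid below -3 rad/s).
It fails at once if the robot touches the lid (over 3 N) (contact force between any of the fingers, the arm and lid_c0 above 3 N).
It fails at once if bearing down on the pedal with more than 90 N (contact force between any of weight, the fingers, the arm and pedal above 90 N).
It fails at once if the light is dropped into the box (falling free faster than 0.6 m/s) (horizontal distance between light and box below 0.1 m and contact force between the fingers and light below 0.1 N and linear speed of light above 0.6 m/s).
It fails at once if a bystander is moved more than 20 mm (distance of any of tire_levers, socket, spanner, oil, grease, driver from where it was at the start of the episode above 0.02 m).
It also fails if it takes over 72 s, if anything falls off the work surface, if the arm or the gripper's body presses on something with over 40 N, if the wrist force passes 120 N, or if a joint passes its speed limit or range.

### The arm

A 7-joint arm with a two-finger parallel gripper is mounted at the origin on the work surface. World frame = base frame: x ahead of the robot, y to its left, z up, the work surface at z = 0. Lengths are in m, angles in rad, forces in N, time in s.
With the tool pointing down it reaches from about 0.35 to 0.775 m from the base axis. Payload 3.1 kg.
Tool frame: the origin (TCP) lies on the mounting face of the last link; the fingertips stand 173 mm ahead of it and the grasp point (between the pads) lies 155 mm ahead of it; z points along the fingers, y is the direction in which the jaws open and shut (so a half turn about z gives the same grasp; the last joint's range is limited). The gripper opens to 85 mm and grips with 20 to 120 N. Pads are 22 mm wide; open, the fingers measure 114 mm over their backs; the gripper's body (76 mm by 85 mm) begins 54 mm behind the grasp point. The pads swing forward as they close: fully open they stand 13 mm farther back than shut.
Start: joints at [1.221, 0.311, 0.014, 1.512, -0.004, 1.319, -0.027], TCP at [0.167, -0.524, 0.405] pointing down, gripper open.
Joint ranges: [-2.7, 2.7], [-0.3, 1.91], [-1.27, 1.3], [0.12, 2.57], [-1.44, 4.58], [0.2, 2.03], [-3.05, 3.05]. Speed limits (rad/s): [2.79, 2.79, 3.14, 3.14, 3.14, 3.14, 3.14].

### API

Orientations are given as a 3x3 rotation matrix whose columns are the frame's x, y, z axes.
In Python, from workcell import env gives the robot as it stands.
- The arm moves only by the tool send_rows, never from a script. Its argument "increments" is one flat list of numbers, 4 for each row, row after row: the shift along the tool's x, y, z in mm, then the turn about the tool's z in degrees. A call has 1 to 8 rows; each row is the pose to reach, as a shift and turn from the pose commanded when the call began, along the tool's axes at that moment; what a row does not reach only later rows make up. A row lasts 1/10 s, in which the tool goes at most 50 mm and 8.59 degrees, less where a joint would pass 70% of its speed; a pose out of reach is approached as far as the arm can. A call with a gripper value outside its range is refused whole. "hand" is the closure, from -1 (fully open) to 1 (shut), set as the call begins (left out, the last holds). The fingers move at their own pace and stop on an object; the grip force is fixed at half the most. Time passes only in rows, so rows that repeat a pose let the fingers close. It gives the time, the measured TCP pose, the force and the opening at its end, in the units of the state.
- env.get_state(): the state, without advancing time (a new reading comes with each control period).
- env.grab_frame(name): name is "side" or "top" or "wrist"; returns a dict with "color" (384x512x3 uint8, blue, green, red), "K" (3x3 intrinsics, pixels), "origin" and "attitude" of the camera in the world. Camera axes: x right, y down, z forward; pixel columns grow to the right and rows downward; lengths in m; the calibration is good to about 2 mm. A picture is of the moment at which its call begins. There is no depth.
- env.hand_in(): hands the job in, once; it reports no verdict.
The state is a dict: "t": time; "qpos": joint angles; "joint_vel": joint speeds; "effort": joint torques, N m; "ee_pos": TCP position; "tcp_rot": TCP orientation; "contact_force": force on the tool from outside, world axes, zero at the start; "ft_torque": the same for the moment, N m; "grip_width": opening from 0.0 (shut) to 1.0 (fully open).
Only numpy, scipy, OpenCV 4.12 (cv2) and the standard library are available. Lean on these libraries where they do the work, as an engineer would, in place of code of your own. Each camera call takes 0.05 s, during which the arm holds its last target. There are 200 camera calls.

## Working session

There is one attempt and no reset: what is moved stays moved. The work goes in short steps, Python scripts to look and compute and a tool call to move; the robot and the scene stay as the last step left them, time stands still between calls to the robot, and variables do not carry over. Pictures are saved under pics/ and viewed, about 8 in all and at most 12, crops included, and the job is handed in when it is done.

Besides the shell and the picture viewer there is one more tool, called as name(argument=value, ...) on one line, values as JSON. send_rows: Moves the arm, as the interface text tells. Its arguments: {"type":"object","properties":{"increments":{"type":"array","items":{"type":"number"}},"hand":{"type":"number"}},"required":["increments"]}

```bash
mkdir -p pics; cat > h.py <<'E'
import numpy as np, cv2, json
from workcell import env
def grab(n,fn):
    f=env.grab_frame(n); cv2.imwrite(f'pics/{fn}.png',f['color'])
    np.savez(f'pics/{fn}.npz',K=f['K'],o=f['origin'],R=f['attitude'],c=f['color']); return f
def pix2w(fn,u,v,z):
    d=np.load(f'pics/{fn}.npz'); r=d['R']@np.linalg.inv(d['K'])@[u,v,1.]
    return d['o']+r*(z-d['o'][2])/r[2]
def w2pix(fn,p):
    d=np.load(f'pics/{fn}.npz'); q=d['K']@(d['R'].T@(np.array(p)-d['o'])); return q[:2]/q[2]
E
python3 - <<'E'
from h import *
for n in('top','side'):
    f=grab(n,n+'0'); print(n,f['K'].round(1).tolist(),np.round(f['origin'],3),np.round(f['attitude'],3).tolist())
a=cv2.imread('pics/top0.png'); cv2.imwrite('pics/top0b.png',cv2.resize(a,(800,600),interpolation=cv2.INTER_CUBIC))
s=env.get_state(); print({k:np.round(v,3).tolist() for k,v in s.items()})
E
```

```text
top [[420.0, 0.0, 259.4], [0.0, 420.0, 193.1], [0.0, 0.0, 1.0]] [ 0.318 -0.03   1.519] [[-0.025, -0.99, 0.14], [-1.0, 0.027, 0.01], [-0.014, -0.14, -0.99]]
side [[363.2, 0.0, 256.0], [0.0, 363.2, 185.5], [0.0, 0.0, 1.0]] [0.206 0.877 0.976] [[-0.951, -0.206, 0.229], [-0.308, 0.646, -0.699], [-0.004, -0.735, -0.678]]
{'t': 0.1, 'qpos': [1.221, 0.312, 0.014, 1.513, -0.004, 1.319, -0.027], 'joint_vel': [-0.0, -0.0, 0.001, -0.005, 0.0, 0.001, 0.0], 'effort': [0.001, -38.086, 0.147, -23.124, 0.012, 0.008, 0.0], 'ee_pos': [0.167, -0.524, 0.404], 'tcp_rot': [[0.953, 0.303, -0.001], [0.303, -0.953, 0.002], [-0.0, -0.002, -1.0]], 'contact_force': [-0.047, 0.999, -0.059], 'ft_torque': [-0.007, -0.005, -0.007], 'grip_width': 1.0}
```

View pics/top0b.png

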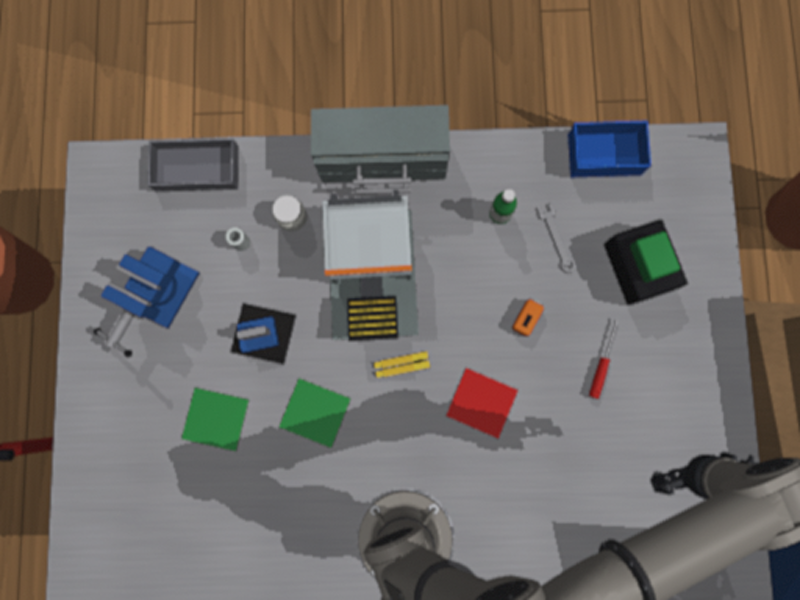

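View pics/side0.png

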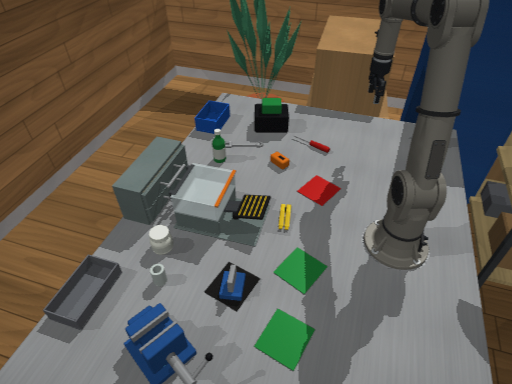

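Top picture (800-px scale): the blue weight sits at (257,335) on the black mat at (263,333). Mat look-alikes are green (215,418), green (315,412), red (482,403) and a black box with green contents (645,262). Blue look-alikes are the vice (150,290) and the bin (610,148). The orange light is at (528,317), the pedal pad at (372,318), and the box lid's strip at (368,270). I choose the blue block with the steel fin and the flat black mat.

```bash
python3 - <<'E'
from h import *
a=cv2.imread('pics/top0.png'); C=np.zeros((600,800,3),np.uint8)
def put(x0,x1,y0,y1,s,X,Y):
    c=cv2.resize(a[y0:y1,x0:x1],None,fx=s,fy=s,interpolation=cv2.INTER_CUBIC); C[Y:Y+c.shape[0],X:X+c.shape[1]]=c
put(145,195,190,235,8,0,0)      # 400x360
put(322,352,185,217,7,0,365)     # 210x224
put(200,280,110,230,5,400,0)     # 400x600
cv2.imwrite('pics/crop1.png',C)
E
```

```text
(no output)
```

View pics/crop1.png

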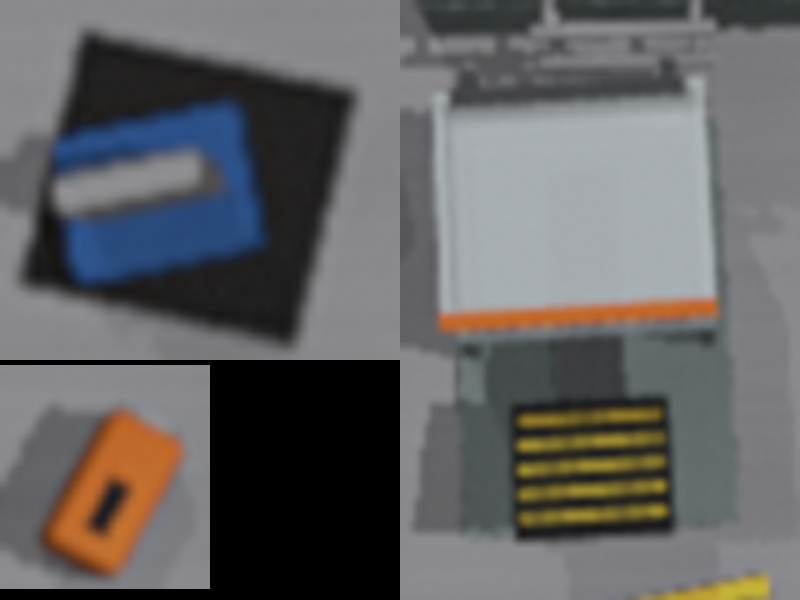

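```bash
python3 - <<'E'
from h import *
def P(px,s,x0,y0,X,Y,z):
    z=np.broadcast_to(z,len(px)); return np.array([pix2w('top0',(u-X+.5)/s+x0-.5,(v-Y+.5)/s+y0-.5,k) for (u,v),k in zip(px,z)])
def rep(n,p):
    e=np.roll(p,-1,0)-p; print(n,'c',(p.mean(0)*1000).round(1),'len',(np.linalg.norm(e,axis=1)*1000).round(0),'ang',np.degrees(np.arctan2(e[:,1],e[:,0])).round(1))
rep('mat',P([(87,35),(355,95),(297,345),(25,283)],8,145,190,0,0,.004))
rep('blk',P([(55,140),(237,100),(265,243),(80,283)],8,145,190,0,0,.028))
rep('fin',P([(52,180),(197,150),(207,187),(60,218)],8,145,190,0,0,.08))
rep('light',P([(120,410),(183,440),(112,575),(43,540)],7,322,185,0,365,.025))
rep('pad',P([(513,407),(667,400),(672,530),(517,540)],5,200,110,400,0,[.079,.079,.099,.099]))
rep('lidfront',P([(440,332),(717,316)],5,200,110,400,0,.148))
rep('lid',P([(440,332),(717,316),(700,85),(440,90)],5,200,110,400,0,.15))
print(pix2w('top0',235,150,0))
E
```

```text
mat c [467.7 317.5   4. ] len [126. 116. 127. 116.] ang [-104.1  166.8   75.8  -13.5]
blk c [464.6 326.2  28. ] len [83. 66. 84. 65.] ang [ -79.  -168.8  100.8   10.5]
fin c [463.1 326.9  80. ] len [64. 17. 64. 17.] ang [ -79.7 -164.7  100.5   12.4]
light c [ 487.6 -294.2   25. ] len [35. 79. 39. 78.] ang [-117.6  149.8   61.2  -32.9]
pad c [486.9  58.8  89. ] len [107.  94. 105.  96.] ang [ -88.9 -178.8   92.2    2.2]
lidfront c [576.8  62.6 148. ] len [184. 184.] ang [-88.2  91.8]
lid c [657.5  64.  150. ] len [184. 159. 175. 166.] ang [-88.2   2.6  89.5 179.6]
[0.69669738 0.07209561 0.        ]
```

```bash
cat >> h.py <<'E'
def plan(g,yaw,polar=False,step=45,n=None):
    """g: target grasp point (tool down), yaw: world angle (deg) of tool y; prints rows in tool axes"""
    s=env.get_state(); p=np.array(s['ee_pos']); R=np.array(s['tcp_rot']); t=np.array(g)+[0,0,.155]
    y0=np.degrees(np.arctan2(R[1,1],R[0,1])); dy=(yaw-y0+180)%360-180
    a=lambda q:np.array([np.hypot(q[0],q[1]),np.arctan2(q[1],q[0]),q[2]])
    L=np.linalg.norm(t-p) if not polar else abs(a(t)[1]-a(p)[1])*max(a(t)[0],a(p)[0])+abs(a(t)[0]-a(p)[0])
    n=n or int(np.ceil(max(L*1000/step,abs(dy)/8,1)))
    c=np.array([[np.cos(np.radians(y0)),np.sin(np.radians(y0)),0]]).ravel(); T=np.c_[np.cross(c,[0,0,-1]),c,[0,0,-1]]
    print('t',round(s['t'],2),'p',p.round(4),'yaw',y0.round(2),'F',np.round(s['contact_force'],1),'grip',round(s['grip_width'],3),'rows',n)
    for k in range(1,min(n,24)+1):
        f=k/n
        if polar: q=a(p)+f*(a(t)-a(p)); q=np.array([q[0]*np.cos(q[1]),q[0]*np.sin(q[1]),q[2]])
        else: q=p+f*(t-p)
        d=T.T@(q-p)*1000; print(*[round(float(v)) for v in d],round(float(-dy*f),1),sep=', ',end=',\n')
E
python3 -c "
from h import *
plan([.464,.3265,.16],10.9,True)"
```

```text
t 0.1 p [ 0.1666 -0.5239  0.4037] yaw -72.36 F [-0.   1.  -0.1] grip 1.0 rows 25
41, -1, 4, -3.3,
82, -5, 7, -6.7,
123, -12, 11, -10.0,
163, -22, 14, -13.3,
203, -35, 18, -16.7,
241, -51, 21, -20.0,
278, -70, 25, -23.3,
314, -91, 28, -26.6,
348, -116, 32, -30.0,
380, -142, 35, -33.3,
410, -172, 39, -36.6,
437, -203, 43, -40.0,
463, -236, 46, -43.3,
486, -272, 50, -46.6,
506, -308, 53, -50.0,
523, -347, 57, -53.3,
537, -386, 60, -56.6,
549, -427, 64, -59.9,
557, -468, 67, -63.3,
562, -510, 71, -66.6,
565, -553, 75, -69.9,
563, -595, 78, -73.3,
559, -637, 82, -76.6,
552, -679, 85, -79.9,
```

send_rows(increments=[41,-1,0,-3.3,82,-5,0,-6.7,123,-12,0,-10,163,-22,0,-13.3,203,-35,0,-16.7,241,-51,0,-20,278,-70,0,-23.3,314,-91,0,-26.6], hand=-1)

```text
t: 0.9
ee_pos: [0.4393, -0.3411, 0.4041]
tcp_rot: [[0.715, 0.699, -0.001], [0.699, -0.715, 0.001], [-0.0, -0.001, -1.0]]
contact_force: [0.4, -0.3, 0.9]
grip_width: 1.001
```

```bash
python3 -c "
from h import *
plan([.464,.3265,.2],10.9,True)"
```

```text
t 0.9 p [ 0.4393 -0.3411  0.4041] yaw -45.64 F [ 0.4 -0.3  0.9] grip 1.001 rows 17
41, -7, 3, -3.3,
82, -16, 6, -6.7,
122, -29, 9, -10.0,
160, -44, 12, -13.3,
198, -63, 14, -16.6,
234, -84, 17, -20.0,
269, -108, 20, -23.3,
301, -135, 23, -26.6,
332, -164, 26, -29.9,
360, -195, 29, -33.3,
386, -228, 32, -36.6,
409, -263, 35, -39.9,
430, -300, 38, -43.2,
448, -338, 40, -46.6,
463, -378, 43, -49.9,
475, -418, 46, -53.2,
484, -460, 49, -56.5,
```

send_rows(increments=[41,-7,0,-3.3,82,-16,0,-6.7,122,-29,0,-10,160,-44,0,-13.3,198,-63,0,-16.6,234,-84,0,-20,269,-108,0,-23.3,301,-135,0,-26.6])

```text
t: 1.7
ee_pos: [0.56, -0.034, 0.404]
tcp_rot: [[0.326, 0.945, -0.001], [0.945, -0.326, 0.0], [-0.0, -0.001, -1.0]]
contact_force: [-0.0, 0.6, -0.8]
grip_width: 1.0
```

```bash
python3 -c "
from h import *
plan([.464,.3265,.17],10.9,True)"
```

```text
t 1.7 p [ 0.56  -0.034  0.404] yaw -19.03 F [-0.   0.6 -0.8] grip 1.0 rows 9
40, -12, 9, -3.3,
80, -27, 18, -6.7,
118, -45, 26, -10.0,
154, -66, 35, -13.3,
189, -90, 44, -16.6,
223, -116, 53, -20.0,
254, -144, 61, -23.3,
283, -175, 70, -26.6,
309, -208, 79, -29.9,
```

send_rows(increments=[40,-12,0,-3.3,80,-27,0,-6.7,118,-45,10,-10,154,-66,25,-13.3,189,-90,40,-16.6,223,-116,50,-20,254,-144,60,-23.3,283,-175,70,-26.6])

```text
t: 2.5
ee_pos: [0.4868, 0.2904, 0.3337]
tcp_rot: [[-0.131, 0.991, -0.001], [0.991, 0.131, -0.0], [-0.0, -0.001, -1.0]]
contact_force: [0.7, 0.8, 0.5]
grip_width: 0.999
```

send_rows(increments=[39,-14,9,-3.3,39,-14,9,-3.3])

```text
t: 2.7
ee_pos: [0.4625, 0.3325, 0.3244]
tcp_rot: [[-0.2, 0.98, -0.006], [0.98, 0.2, 0.004], [0.005, -0.006, -1.0]]
contact_force: [-0.6, 0.7, 0.2]
grip_width: 0.996
```

```bash
python3 -c "
from h import *
plan([.464,.3265,.056],10.9)
f=grab('wrist','w1'); print(w2pix('w1',[.464,.3265,.08]), np.round(f['origin'],3))"
```

```text
t 2.7 p [0.4625 0.3325 0.3244] yaw 11.52 F [-0.6  0.7  0.2] grip 0.996 rows 3
-2, 0, 38, 0.2,
-4, 0, 76, 0.4,
-6, 0, 113, 0.6,
[256.92330099 211.42137687] [0.448 0.402 0.295]
```

View pics/w1.png

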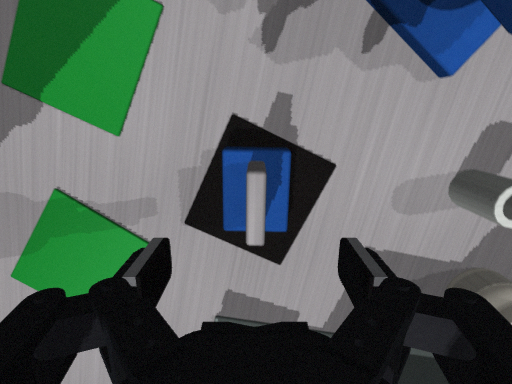

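The wrist picture shows the blue weight with its steel fin upright at (256,207) on the black mat. The prediction was (257,211), so the pose is confirmed. I can descend.

```bash
python3 -c "
from h import *
print(pix2w('w1',256.5,208,.08))
plan([.464,.3265,.056],10.9,n=4)"
```

```text
[0.46307834 0.32928018 0.08      ]
t 2.75 p [0.4652 0.3294 0.3247] yaw 11.21 F [ 0.6 -0.8  0.4] grip 1.001 rows 4
-1, 0, 28, 0.1,
-1, -1, 57, 0.2,
-2, -1, 85, 0.2,
-3, -2, 114, 0.3,
```

send_rows(increments=[-1,-1,30,0.2,-1,-1,60,0.2,-1,-2,85,0.2,-1,-2,105,0.2,-1,-2,113,0.2,-1,-2,113,0.2,-1,-2,113,0.2])

```text
t: 3.45
ee_pos: [0.4675, 0.3245, 0.2136]
tcp_rot: [[-0.182, 0.983, 0.001], [0.983, 0.182, 0.001], [0.0, 0.002, -1.0]]
contact_force: [0.2, 0.3, 0.4]
grip_width: 1.001
```

send_rows(increments=[0,0,0,0,0,0,0,0,0,0,0,0,0,0,0,0,0,0,0,0,0,0,0,0,0,0,0,0,0,0,0,0], hand=1)

```text
t: 4.25
ee_pos: [0.4656, 0.3247, 0.2129]
tcp_rot: [[-0.183, 0.983, -0.002], [0.983, 0.183, -0.001], [-0.001, -0.002, -1.0]]
contact_force: [-4.5, -1.5, 5.4]
grip_width: 0.183
```

send_rows(increments=[0,0,-8,0,0,0,-25,0,0,0,-50,0,0,0,-80,0,0,0,-110,0,0,0,-125,0,0,0,-130,0,0,0,-130,0])

```text
t: 5.05
ee_pos: [0.4668, 0.3242, 0.342]
tcp_rot: [[-0.182, 0.983, -0.0], [0.983, 0.182, -0.001], [-0.001, -0.0, -1.0]]
contact_force: [0.5, -0.8, -8.9]
grip_width: 0.181
```

```bash
python3 -c "
from h import *
plan([.485,.055,.184],1.8,n=8)"
```

```text
t 5.05 p [0.4668 0.3242 0.342 ] yaw 10.51 F [ 0.5 -0.8 -8.9] grip 0.181 rows 8
-33, -4, 0, 1.1,
-67, -8, 1, 2.2,
-100, -12, 1, 3.3,
-134, -16, 1, 4.4,
-167, -20, 2, 5.4,
-201, -23, 2, 6.5,
-234, -27, 3, 7.6,
-268, -31, 3, 8.7,
```

send_rows(increments=[-15,-2,0,0.5,-50,-6,0,1.6,-95,-11,0,3.1,-140,-16,0,4.6,-185,-22,0,6,-225,-26,0,7.3,-255,-30,0,8.3,-268,-31,0,8.7])

```text
t: 5.85
ee_pos: [0.4844, 0.0493, 0.3406]
tcp_rot: [[-0.024, 1.0, -0.005], [1.0, 0.024, -0.005], [-0.005, -0.005, -1.0]]
contact_force: [-0.1, -0.6, -8.8]
grip_width: 0.178
```

send_rows(increments=[0,0,0,0,0,0,0,0])

```text
t: 6.05
ee_pos: [0.4846, 0.0562, 0.3419]
tcp_rot: [[-0.033, 0.999, -0.002], [0.999, 0.033, 0.002], [0.002, -0.002, -1.0]]
contact_force: [-0.8, 0.6, -7.6]
grip_width: 0.176
```

```bash
python3 - <<'E'
from h import *
plan([.485,.055,.184],1.8,n=2)
grab('side','s1'); grab('top','t1')
a=cv2.imread('pics/s1.png')[140:260,150:330]; b=cv2.imread('pics/t1.png')[110:240,180:300]
a=cv2.resize(a,(720,480),interpolation=cv2.INTER_CUBIC);cv2.imwrite('pics/s1c.png',a)
E
```

```text
t 6.05 p [0.4846 0.0562 0.3419] yaw 1.87 F [-0.8  0.6 -7.6] grip 0.176 rows 2
-1, 0, 1, 0.0,
-1, 0, 3, 0.1,
```

View pics/s1c.png

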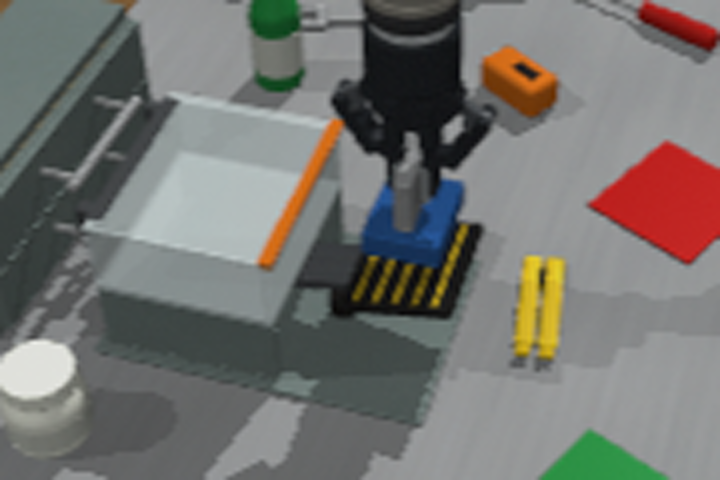

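The side crop shows the weight level above the striped pad, with its block at (412,222) and the pad centred near (410,270). The lid is shut. I will press down slowly.

send_rows(increments=[0,0,10,0,0,0,20,0,0,0,28,0,0,0,32,0,0,0,36,0,0,0,40,0,0,0,44,0,0,0,48,0])

```text
t: 6.95
ee_pos: [0.4853, 0.0557, 0.2949]
tcp_rot: [[-0.032, 0.999, 0.001], [0.999, 0.032, 0.0], [-0.0, 0.001, -1.0]]
contact_force: [-1.1, -0.0, -3.9]
grip_width: 0.18
```

send_rows(increments=[0,0,4,0,0,0,8,0,0,0,12,0,0,0,16,0,0,0,20,0,0,0,24,0,0,0,28,0,0,0,32,0])

```text
t: 7.75
ee_pos: [0.4852, 0.0555, 0.2622]
tcp_rot: [[-0.032, 0.999, -0.0], [0.999, 0.032, -0.0], [-0.0, -0.0, -1.0]]
contact_force: [0.4, 0.4, -6.1]
grip_width: 0.176
```

send_rows(increments=[0,0,2,0,0,0,4,0,0,0,6,0,0,0,6,0])

```text
t: 8.15
ee_pos: [0.4852, 0.0555, 0.2565]
tcp_rot: [[-0.032, 0.999, 0.0], [0.999, 0.032, 0.0], [0.0, 0.0, -1.0]]
contact_force: [-1.1, -0.1, -5.9]
grip_width: 0.18
```

send_rows(increments=[0,0,1,0,0,0,2,0,0,0,2,0])

```text
t: 8.45
ee_pos: [0.4852, 0.0555, 0.2546]
tcp_rot: [[-0.032, 0.999, 0.0], [0.999, 0.032, 0.0], [0.0, 0.0, -1.0]]
contact_force: [-0.4, -1.1, -5.5]
grip_width: 0.18
```

send_rows(increments=[0,0,1,0,0,0,2,0,0,0,2,0])

```text
t: 8.75
ee_pos: [0.4852, 0.0555, 0.2526]
tcp_rot: [[-0.032, 0.999, 0.0], [0.999, 0.032, 0.0], [0.0, 0.0, -1.0]]
contact_force: [-0.3, -1.1, -5.9]
grip_width: 0.182
```

send_rows(increments=[0,0,1,0,0,0,1,0])

```text
t: 8.95
ee_pos: [0.4853, 0.0556, 0.2519]
tcp_rot: [[-0.032, 0.999, 0.0], [0.999, 0.032, -0.0], [-0.0, 0.0, -1.0]]
contact_force: [-1.0, 0.3, -4.6]
grip_width: 0.175
```

send_rows(increments=[0,0,1,0,0,0,1,0])

```text
t: 9.15
ee_pos: [0.4854, 0.0556, 0.2517]
tcp_rot: [[-0.032, 0.999, 0.0], [0.999, 0.032, -0.0], [-0.0, 0.0, -1.0]]
contact_force: [-3.8, -1.4, 5.2]
grip_width: 0.181
```

send_rows(increments=[0,0,1,0,0,0,1,0])

```text
t: 9.35
ee_pos: [0.4854, 0.0557, 0.2515]
tcp_rot: [[-0.032, 0.999, 0.001], [0.999, 0.032, -0.001], [-0.001, 0.001, -1.0]]
contact_force: [-4.3, -2.0, 11.2]
grip_width: 0.182
```

The stop is felt: force rose from -5 to +11 N. I'll ease off a little and release.

send_rows(increments=[0,0,-1.5,0,0,0,-1.5,0])

```text
t: 9.55
ee_pos: [0.4853, 0.0556, 0.2517]
tcp_rot: [[-0.032, 0.999, 0.001], [0.999, 0.032, -0.0], [-0.0, 0.001, -1.0]]
contact_force: [-2.7, -0.8, 4.2]
grip_width: 0.177
```

send_rows(increments=[0,0,0,0,0,0,0,0,0,0,0,0,0,0,0,0,0,0,0,0,0,0,0,0], hand=-1)

```text
t: 10.15
ee_pos: [0.4853, 0.0556, 0.2512]
tcp_rot: [[-0.032, 0.999, 0.0], [0.999, 0.032, 0.0], [0.0, 0.0, -1.0]]
contact_force: [-0.2, 0.6, -0.5]
grip_width: 1.002
```

```bash
python3 - <<'E'
from h import *
plan([.485,.055,.15],1.8,n=2)
grab('side','s2')
a=cv2.imread('pics/s2.png')[120:260,120:330]
a=cv2.resize(a,(780,520),interpolation=cv2.INTER_CUBIC);cv2.imwrite('pics/s2c.png',a)
E
```

```text
t 10.15 p [0.4853 0.0556 0.2512] yaw 1.84 F [-0.2  0.6 -0.5] grip 1.002 rows 2
0, 0, -27, 0.0,
-1, 0, -54, 0.0,
```

View pics/s2c.png

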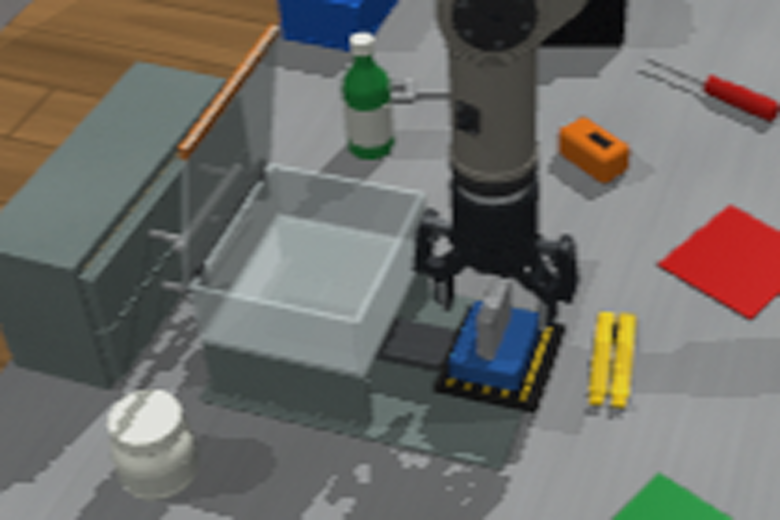

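The lid stands up near vertical, with the orange strip around (230,90). The weight stands released on the pad at (495,340). Next is the light.

send_rows(increments=[0,0,-25,0,0,0,-60,0,0,0,-85,0,0,0,-90,0])

```text
t: 10.6
ee_pos: [0.4864, 0.0561, 0.3444]
tcp_rot: [[-0.032, 0.999, 0.007], [0.999, 0.032, 0.0], [0.0, 0.007, -1.0]]
contact_force: [0.4, 0.0, -0.4]
grip_width: 1.0
```

```bash
python3 -c "
from h import *
plan([.488,-.294,.15],-30,n=8)"
```

```text
t 10.6 p [0.4864 0.0561 0.3444] yaw 1.85 F [ 0.4  0.  -0.4] grip 1.0 rows 8
-44, -1, 5, 4.0,
-87, -2, 10, 8.0,
-131, -4, 15, 11.9,
-175, -5, 20, 15.9,
-219, -6, 25, 19.9,
-262, -7, 30, 23.9,
-306, -8, 34, 27.9,
-350, -10, 39, 31.8,
```

send_rows(increments=[-44,-1,0,4,-87,-2,0,8,-131,-4,5,11.9,-175,-5,12,15.9,-219,-6,20,19.9,-262,-7,27,23.9,-306,-8,33,27.9,-349,-10,38,31.8])

```text
t: 11.4
ee_pos: [0.4857, -0.2952, 0.3015]
tcp_rot: [[0.502, 0.865, -0.002], [0.865, -0.502, 0.001], [-0.0, -0.002, -1.0]]
contact_force: [1.4, 0.1, -0.0]
grip_width: 1.0
```

send_rows(increments=[0,0,0,0,0,0,0,0])

```text
t: 11.6
ee_pos: [0.4855, -0.2948, 0.3015]
tcp_rot: [[0.502, 0.865, -0.003], [0.865, -0.502, 0.001], [-0.0, -0.003, -1.0]]
contact_force: [0.7, 1.1, 0.4]
grip_width: 1.001
```

```bash
python3 -c "
from h import *
plan([.488,-.294,.024],-30,n=4)
grab('wrist','w2'); print(w2pix('w2',[.488,-.294,.038]))"
```

```text
t 11.6 p [ 0.4855 -0.2948  0.3015] yaw -30.13 F [0.7 1.1 0.4] grip 1.001 rows 4
0, 0, 31, -0.0,
1, 1, 61, -0.1,
1, 1, 92, -0.1,
2, 2, 122, -0.1,
[258.23554987 192.93935891]
```

View pics/w2.png

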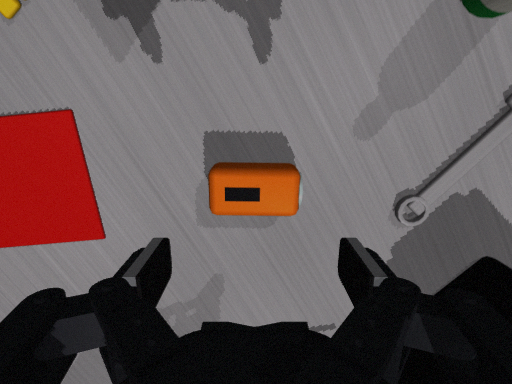

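The wrist picture shows the light's long side lying along the jaw direction (centre (255,190), spanning 210–299 px). A quarter turn is needed before gripping.

send_rows(increments=[0,0,0,-8.2,0,0,0,-16.4,0,0,0,-24.6,0,0,0,-32.8,0,0,0,-41,0,0,0,-49.2,0,0,0,-57.4,0,0,0,-65.6])

```text
t: 12.45
ee_pos: [0.487, -0.291, 0.3033]
tcp_rot: [[-0.591, 0.807, 0.0], [0.807, 0.591, 0.001], [0.001, 0.001, -1.0]]
contact_force: [1.0, 0.1, 0.8]
grip_width: 0.996
```

send_rows(increments=[0,0,5,-8.2,0,0,15,-16.4,0,0,25,-24.4,0,0,25,-24.4])

```text
t: 12.85
ee_pos: [0.4862, -0.2912, 0.2768]
tcp_rot: [[-0.868, 0.496, -0.003], [0.496, 0.868, 0.003], [0.004, 0.001, -1.0]]
contact_force: [-1.4, 0.5, -0.1]
grip_width: 1.002
```

```bash
python3 -c "
from h import *
g=pix2w('w2',255,190,.038); print(g); plan([g[0],g[1],.024],59.9,n=4)"
```

```text
[ 0.48690774 -0.29033246  0.038     ]
t 12.85 p [ 0.4862 -0.2912  0.2768] yaw 60.25 F [-1.4  0.5 -0.1] grip 1.002 rows 4
0, 0, 24, 0.1,
0, 1, 49, 0.2,
0, 1, 73, 0.3,
0, 1, 98, 0.4,
```

send_rows(increments=[0,0,30,0.3,0,0,60,0.3,0,0,85,0.3,0,0,97,0.3,0,0,98,0.3,0,0,98,0.3])

```text
t: 13.45
ee_pos: [0.4872, -0.2932, 0.1812]
tcp_rot: [[-0.864, 0.504, 0.001], [0.504, 0.864, -0.001], [-0.002, 0.0, -1.0]]
contact_force: [0.3, -0.7, -0.1]
grip_width: 0.997
```

send_rows(increments=[0,0,0,0,0,0,0,0,0,0,0,0,0,0,0,0,0,0,0,0,0,0,0,0], hand=1)

```text
t: 14.05
ee_pos: [0.4871, -0.2939, 0.1814]
tcp_rot: [[-0.864, 0.504, 0.002], [0.504, 0.864, -0.001], [-0.002, -0.0, -1.0]]
contact_force: [-0.3, -0.5, 6.1]
grip_width: 0.505
```

send_rows(increments=[0,0,-10,0,0,0,-40,0,0,0,-80,0,0,0,-120,0,0,0,-155,0,0,0,-180,0,0,0,-185,0])

```text
t: 14.75
ee_pos: [0.4872, -0.2935, 0.3688]
tcp_rot: [[-0.864, 0.504, 0.006], [0.504, 0.864, -0.003], [-0.006, -0.0, -1.0]]
contact_force: [0.8, 0.2, -0.7]
grip_width: 0.51
```

```bash
python3 - <<'E'
from h import *
b=np.array([.664,.064]);th=np.radians(1.8); g=b+[-.028*np.cos(th),-.028*np.sin(th)]; print(g)
plan([g[0],g[1],.21],91.8,n=9)
grab('side','s3'); grab('top','t3')
a=cv2.imread('pics/s3.png')[60:240,110:330]; b=cv2.imread('pics/t3.png')[80:230,190:370]
a=cv2.resize(a,(390,320));b=cv2.resize(b,(384,320));cv2.imwrite('pics/s3c.png',np.hstack([a,b]))
E
```

```text
[0.63601382 0.0631205 ]
t 14.75 p [ 0.4872 -0.2935  0.3688] yaw 59.74 F [ 0.8  0.2 -0.7] grip 0.51 rows 9
6, 43, 0, -3.6,
11, 85, 1, -7.1,
17, 128, 1, -10.7,
23, 170, 2, -14.2,
28, 213, 2, -17.8,
34, 255, 3, -21.4,
40, 298, 3, -24.9,
45, 340, 3, -28.5,
51, 383, 4, -32.1,
```

View pics/s3c.png

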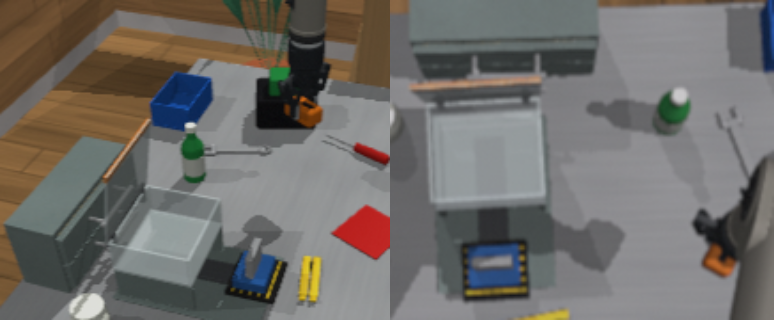

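```bash
python3 - <<'E'
from h import *
f=lambda u,v,z:pix2w('t3',(u-390)*180/384+190,v*150/320+80,z)
for n,u,v,z in [('FL',432,206,.145),('FR',546,206,.145),('BL',428,105,.145),('BR',541,100,.145),('lidL',412,88,.31),('lidR',541,83,.31)]: print(n,f(u,v,z).round(4))
E
```

```text
FL [0.5724 0.1482 0.145 ]
FR [ 0.5675 -0.0296  0.145 ]
BL [0.7352 0.1531 0.145 ]
BR [ 0.7382 -0.0262  0.145 ]
lidL [0.7103 0.1534 0.31  ]
lidR [ 0.7123 -0.0272  0.31  ]
```

send_rows(increments=[3,20,0,-1.8,8,60,0,-5,14,105,0,-8.8,20,150,0,-12.5,26,193,0,-16.1,31,235,0,-19.7,37,277,0,-23.2,42,317,0,-26.6])

```text
t: 15.65
ee_pos: [0.6094, 0.0048, 0.3627]
tcp_rot: [[-0.998, 0.058, -0.005], [0.058, 0.998, 0.001], [0.005, 0.001, -1.0]]
contact_force: [0.8, -0.8, -1.4]
grip_width: 0.509
```

```bash
python3 - <<'E'
from h import *
plan([.635,.063,.21],91.8,n=2)
E
```

```text
t 15.65 p [0.6094 0.0048 0.3627] yaw 86.68 F [ 0.8 -0.8 -1.4] grip 0.509 rows 2
-11, 30, -1, -2.6,
-22, 60, -2, -5.1,
```

```bash
python3 - <<'E'
from h import *
a=cv2.imread('pics/t3.png')[110:226,200:280]
cv2.imwrite('pics/t3c.png',cv2.resize(a,None,fx=5,fy=5,interpolation=cv2.INTER_CUBIC))
E
```

```text
(no output)
```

View pics/t3c.png

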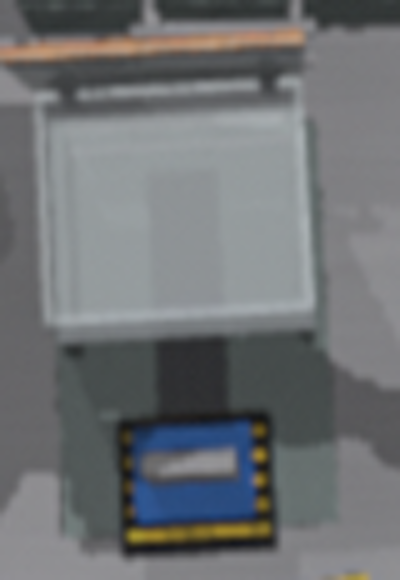

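```bash
python3 - <<'E'
from h import *
f=lambda u,v,z:pix2w('t3',u/5+199.6,v/5+109.6,z)
for n,u,v,z in [('FL',45,327,.145),('FR',316,314,.145),('padFL',123,553,.042),('padFR',274,546,.042),('padBL',121,418,.044),('padBR',270,413,.044),('blkFL',138,525,.067),('blkFR',252,519,.067),('blkBL',134,425,.067),('blkBR',249,420,.067),('finL',145,468,.119),('finR',237,461,.119)]: print(n,f(u,v,z).round(4))
plan([.635,.063,.21],91.8,n=2)
E
```

```text
FL [0.5778 0.1517 0.145 ]
FR [ 0.5816 -0.0289  0.145 ]
padFL [0.4339 0.1116 0.042 ]
padFR [0.436  0.0051 0.042 ]
padBL [0.5297 0.1116 0.044 ]
padBR [0.5304 0.0057 0.044 ]
blkFL [0.4511 0.0985 0.067 ]
blkFR [0.4532 0.0193 0.067 ]
blkBL [0.5212 0.1003 0.067 ]
blkBR [0.5226 0.0199 0.067 ]
finL [0.4846 0.0887 0.119 ]
finR [0.4877 0.0268 0.119 ]
t 15.65 p [0.6094 0.0048 0.3627] yaw 86.68 F [ 0.8 -0.8 -1.4] grip 0.509 rows 2
-11, 30, -1, -2.6,
-22, 60, -2, -5.1,
```

send_rows(increments=[-12,30,0,-2.4,-24,57,0,-4.8,-24,57,0,-4.8,-24,57,0,-4.8])

```text
t: 16.05
ee_pos: [0.6367, 0.0589, 0.3628]
tcp_rot: [[-1.0, -0.024, -0.005], [-0.024, 1.0, 0.0], [0.005, 0.0, -1.0]]
contact_force: [-0.3, -0.1, -1.5]
grip_width: 0.499
```

```bash
python3 - <<'E'
from h import *
plan([.636,.0615,.21],91.5,n=1)
E
```

```text
t 16.05 p [0.6367 0.0589 0.3628] yaw 91.39 F [-0.3 -0.1 -1.5] grip 0.499 rows 1
1, 3, -2, -0.1,
```

send_rows(increments=[1,2,15,0,1,2,35,0,1,2,55,0,1,2,75,0,1,2,88,0,1,2,94,0,1,2,97,0,1,2,97,0])

```text
t: 16.85
ee_pos: [0.6365, 0.0586, 0.2684]
tcp_rot: [[-1.0, -0.02, 0.0], [-0.02, 1.0, 0.0], [-0.0, 0.0, -1.0]]
contact_force: [0.2, 0.5, -0.2]
grip_width: 0.506
```

send_rows(increments=[0,0,1,0,0,0,2,0,0,0,2,0])

```text
t: 17.15
ee_pos: [0.6365, 0.0588, 0.2667]
tcp_rot: [[-1.0, -0.02, 0.001], [-0.02, 1.0, -0.0], [-0.001, -0.0, -1.0]]
contact_force: [-0.0, 0.1, -0.8]
grip_width: 0.501
```

send_rows(increments=[0,0,1,0,0,0,2,0,0,0,3,0,0,0,3,0])

```text
t: 17.55
ee_pos: [0.6363, 0.0587, 0.2629]
tcp_rot: [[-1.0, -0.02, -0.0], [-0.02, 1.0, -0.0], [0.0, -0.0, -1.0]]
contact_force: [0.7, -0.0, -1.0]
grip_width: 0.506
```

send_rows(increments=[0,0,1,0,0,0,2,0,0,0,2,0])

```text
t: 17.85
ee_pos: [0.6365, 0.0588, 0.2615]
tcp_rot: [[-1.0, -0.02, 0.0], [-0.02, 1.0, -0.0], [-0.0, -0.0, -1.0]]
contact_force: [-0.6, -0.9, 1.1]
grip_width: 0.51
```

send_rows(increments=[0,0,1,0,0,0,1,0])

```text
t: 18.05
ee_pos: [0.6364, 0.0588, 0.2615]
tcp_rot: [[-1.0, -0.02, 0.001], [-0.02, 1.0, -0.0], [-0.001, -0.0, -1.0]]
contact_force: [-3.3, 0.3, 4.4]
grip_width: 0.503
```

Contact with the floor (+4.4 N). I'll release, settle and rise.

send_rows(increments=[0,0,0,0,0,0,0,0,0,0,0,0,0,0,0,0,0,0,0,0,0,0,0,0,0,0,0,0,0,0,0,0], hand=-1)

```text
t: 18.85
ee_pos: [0.6364, 0.0587, 0.2602]
tcp_rot: [[-1.0, -0.02, -0.0], [-0.02, 1.0, -0.0], [0.0, -0.0, -1.0]]
contact_force: [-0.2, -0.6, -0.0]
grip_width: 0.997
```

send_rows(increments=[0,0,-5,0,0,0,-20,0,0,0,-45,0,0,0,-75,0,0,0,-100,0,0,0,-105,0,0,0,-105,0])

```text
t: 19.55
ee_pos: [0.6366, 0.0591, 0.3672]
tcp_rot: [[-1.0, -0.02, 0.003], [-0.02, 1.0, 0.001], [-0.003, 0.0, -1.0]]
contact_force: [-0.1, 0.5, -0.5]
grip_width: 0.999
```

```bash
python3 - <<'E'
from h import *
plan([.485,.0556,.211],1.84,n=11)
grab('side','s4')
a=cv2.imread('pics/s4.png')[80:250,110:310]
cv2.imwrite('pics/s4c.png',cv2.resize(a,None,fx=3.5,fy=3.5,interpolation=cv2.INTER_CUBIC))
E
```

```text
t 19.55 p [0.6366 0.0591 0.3672] yaw 91.14 F [-0.1  0.5 -0.5] grip 0.999 rows 11
14, 0, 0, 8.1,
28, 0, 0, 16.2,
41, 0, 0, 24.4,
55, 0, 0, 32.5,
69, 0, 1, 40.6,
83, 0, 1, 48.7,
97, 0, 1, 56.8,
110, 0, 1, 64.9,
124, 0, 1, 73.1,
138, 0, 1, 81.2,
152, 0, 1, 89.3,
```

View pics/s4c.png

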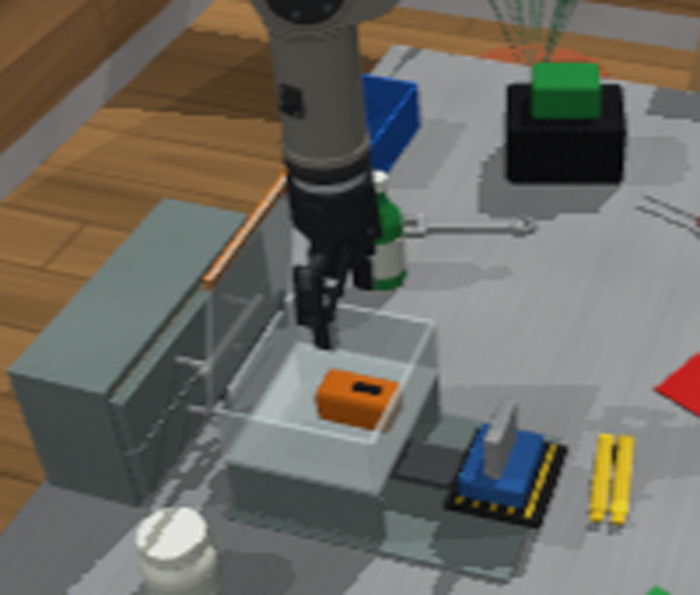

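The light lies on the box floor at (358,398). The lid is still up and the weight stands on the pad. Next I fetch the weight.

send_rows(increments=[15,0,0,4,40,0,0,12,70,0,0,20.4,100,0,0,28.8,125,0,0,37.2,140,0,0,45.6,148,0,0,54,152,0,0,62.4])

```text
t: 20.4
ee_pos: [0.4829, 0.0553, 0.3637]
tcp_rot: [[-0.475, 0.88, -0.004], [0.88, 0.475, -0.001], [0.001, -0.004, -1.0]]
contact_force: [0.5, 0.0, -0.4]
grip_width: 1.003
```

send_rows(increments=[0,0,0,8.4,0,0,0,16.8,0,0,0,25.2,0,0,0,26.9,0,0,0,26.9])

```text
t: 20.9
ee_pos: [0.4841, 0.0555, 0.3642]
tcp_rot: [[-0.034, 0.999, -0.002], [0.999, 0.034, -0.0], [-0.0, -0.002, -1.0]]
contact_force: [-0.5, 0.4, -0.4]
grip_width: 1.0
```

```bash
python3 - <<'E'
from h import *
plan([.4853,.0556,.0965],1.84,n=1)
E
```

```text
t 20.9 p [0.4841 0.0555 0.3642] yaw 1.95 F [-0.5  0.4 -0.4] grip 1.0 rows 1
0, 1, 113, 0.1,
```

send_rows(increments=[0,1,25,0.1,0,1,55,0.1,0,1,82,0.1,0,1,102,0.1,0,1,110,0.1,0,1,112,0.1,0,1,112,0.1,0,1,112,0.1])

```text
t: 21.7
ee_pos: [0.4861, 0.0559, 0.2543]
tcp_rot: [[-0.031, 1.0, 0.002], [1.0, 0.031, 0.0], [0.0, 0.002, -1.0]]
contact_force: [-0.1, 0.9, 0.2]
grip_width: 1.001
```

send_rows(increments=[0,0,0,0,0,0,0,0,0,0,0,0,0,0,0,0,0,0,0,0,0,0,0,0,0,0,0,0,0,0,0,0], hand=1)

```text
t: 22.5
ee_pos: [0.4855, 0.0557, 0.2534]
tcp_rot: [[-0.03, 1.0, 0.0], [1.0, 0.03, -0.0], [-0.0, 0.0, -1.0]]
contact_force: [-1.0, -0.6, 4.1]
grip_width: 0.18
```

send_rows(increments=[0,0,-1,0,0,0,-3,0,0,0,-6,0,0,0,-9,0,0,0,-12,0,0,0,-15,0,0,0,-18,0,0,0,-21,0])

```text
t: 23.3
ee_pos: [0.4856, 0.0556, 0.2746]
tcp_rot: [[-0.03, 1.0, 0.001], [1.0, 0.03, -0.0], [-0.0, 0.001, -1.0]]
contact_force: [0.9, -1.3, -4.9]
grip_width: 0.178
```

send_rows(increments=[0,0,-3,0,0,0,-6,0,0,0,-9,0,0,0,-12,0,0,0,-15,0,0,0,-18,0,0,0,-21,0,0,0,-24,0])

```text
t: 24.1
ee_pos: [0.4855, 0.0559, 0.2985]
tcp_rot: [[-0.031, 1.0, 0.0], [1.0, 0.031, 0.0], [0.0, 0.0, -1.0]]
contact_force: [1.9, 0.6, -5.3]
grip_width: 0.178
```

send_rows(increments=[0,0,-2,0,0,0,-4,0,0,0,-6,0,0,0,-9,0,0,0,-12,0,0,0,-15,0,0,0,-20,0,0,0,-25,0])

```text
t: 24.9
ee_pos: [0.485, 0.0557, 0.323]
tcp_rot: [[-0.03, 1.0, -0.002], [1.0, 0.03, -0.0], [-0.0, -0.002, -1.0]]
contact_force: [-0.0, 0.1, -7.5]
grip_width: 0.18
```

send_rows(increments=[0,0,-8,0,0,0,-14,0,0,0,-18,0,0,0,-20,0])

```text
t: 25.3
ee_pos: [0.4856, 0.0558, 0.3439]
tcp_rot: [[-0.03, 1.0, 0.001], [1.0, 0.03, 0.0], [-0.0, 0.001, -1.0]]
contact_force: [0.1, 0.7, -7.3]
grip_width: 0.178
```

```bash
python3 - <<'E'
from h import *
plan([.4695,.314,.19],10.5,n=8)
grab('top','t5');grab('side','s5')
a=cv2.imread('pics/t5.png')[110:240,150:290]; b=cv2.imread('pics/s5.png')[120:260,120:330]
cv2.imwrite('pics/t5c.png',np.hstack([cv2.resize(a,(390,362)),cv2.resize(b,(400,362))]))
E
```

```text
t 25.3 p [0.4856 0.0558 0.3439] yaw 1.74 F [ 0.1  0.7 -7.3] grip 0.178 rows 8
32, -1, 0, -1.1,
65, -2, 0, -2.2,
97, -3, 0, -3.3,
129, -4, -1, -4.4,
162, -5, -1, -5.5,
194, -6, -1, -6.6,
226, -7, -1, -7.7,
259, -8, -1, -8.8,
```

View pics/t5c.png

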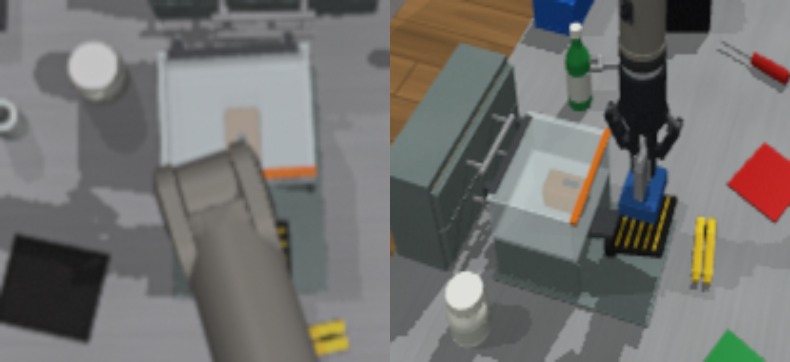

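The lid is shut with the light visible inside ((240,130) and (562,190)). The weight is clear of the pedal. I'll take it home to the mat.

send_rows(increments=[15,0,0,-0.5,50,-1,0,-1.7,95,-2,0,-3.2,140,-4,0,-4.8,185,-5,0,-6.3,220,-6,0,-7.5,247,-7,0,-8.4,259,-8,0,-8.8])

```text
t: 26.2
ee_pos: [0.4674, 0.3191, 0.3429]
tcp_rot: [[-0.189, 0.982, -0.002], [0.982, 0.189, 0.004], [0.004, -0.001, -1.0]]
contact_force: [0.2, 1.3, -8.0]
grip_width: 0.181
```

send_rows(increments=[0,0,0,0,0,0,20,0,0,0,45,0,0,0,70,0,0,0,95,0,0,0,113,0,0,0,120,0,0,0,120,0])

```text
t: 27.0
ee_pos: [0.47, 0.3122, 0.222]
tcp_rot: [[-0.18, 0.984, -0.002], [0.984, 0.18, -0.003], [-0.003, -0.003, -1.0]]
contact_force: [-1.3, 0.1, -7.9]
grip_width: 0.18
```

send_rows(increments=[0,0,2,0,0,0,4,0,0,0,4,0])

```text
t: 27.3
ee_pos: [0.4699, 0.3145, 0.2199]
tcp_rot: [[-0.183, 0.983, 0.001], [0.983, 0.183, 0.001], [0.0, 0.001, -1.0]]
contact_force: [0.1, -0.1, -7.8]
grip_width: 0.184
```

send_rows(increments=[0,0,2,0,0,0,4,0,0,0,4,0])

```text
t: 27.6
ee_pos: [0.4695, 0.3142, 0.2149]
tcp_rot: [[-0.183, 0.983, -0.001], [0.983, 0.183, -0.001], [-0.0, -0.001, -1.0]]
contact_force: [-0.1, -0.1, -8.5]
grip_width: 0.18
```

send_rows(increments=[0,0,1,0,0,0,1,0])

```text
t: 27.8
ee_pos: [0.4695, 0.3144, 0.2148]
tcp_rot: [[-0.183, 0.983, 0.0], [0.983, 0.183, -0.0], [-0.001, -0.0, -1.0]]
contact_force: [-2.6, -2.7, -1.9]
grip_width: 0.18
```

Touched down. I'll take one more small step, release, rise and look.

send_rows(increments=[0,0,1,0,0,0,1,0])

```text
t: 28.0
ee_pos: [0.4694, 0.3144, 0.2147]
tcp_rot: [[-0.183, 0.983, 0.0], [0.983, 0.183, -0.001], [-0.001, 0.0, -1.0]]
contact_force: [-3.5, -4.9, 4.5]
grip_width: 0.178
```

send_rows(increments=[0,0,0,0,0,0,0,0,0,0,0,0,0,0,0,0,0,0,0,0,0,0,0,0], hand=-1)

```text
t: 28.6
ee_pos: [0.4697, 0.3144, 0.2132]
tcp_rot: [[-0.183, 0.983, 0.0], [0.983, 0.183, 0.0], [0.0, 0.0, -1.0]]
contact_force: [0.3, -0.4, 0.0]
grip_width: 0.999
```

send_rows(increments=[0,0,-10,0,0,0,-40,0,0,0,-80,0,0,0,-120,0,0,0,-150,0,0,0,-160,0,0,0,-160,0,0,0,-160,0])

```text
t: 29.4
ee_pos: [0.4693, 0.3139, 0.3719]
tcp_rot: [[-0.183, 0.983, -0.002], [0.983, 0.183, -0.002], [-0.001, -0.002, -1.0]]
contact_force: [-0.6, -0.4, 0.5]
grip_width: 1.0
```

```bash
python3 - <<'E'
from h import *
s=env.get_state(); print(s['t'],np.round(s['contact_force'],1),s['grip_width'])
grab('wrist','w6');grab('side','s6')
a=cv2.imread('pics/w6.png')[:,80:460]; b=cv2.imread('pics/s6.png')[110:330,110:330]
cv2.imwrite('pics/w6c.png',np.hstack([a,cv2.resize(b,(384,384))]))
print(w2pix('w6',[.4677,.3175,.004]))
E
```

```text
29.4 [-0.6 -0.4  0.5] 1.0002430803177846
[254.59188732 167.20565552]
```

View pics/w6c.png

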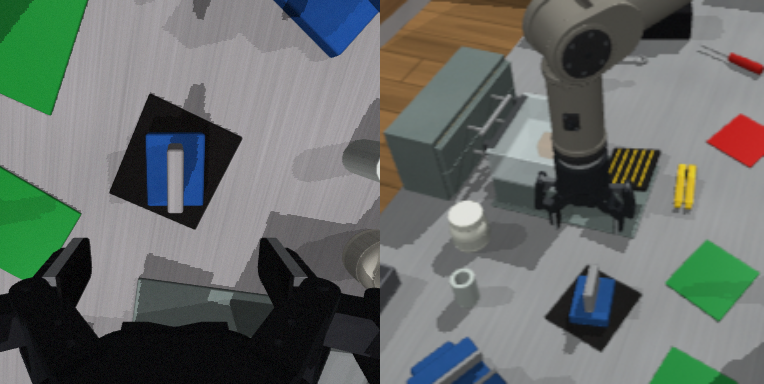

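The weight stands upright near the middle of the black mat: block (175,170), mat centre (174,163). The lid is shut and the pad is up.

```bash
python3 -c "
from workcell import env
print(env.hand_in())"
```

```text
the job is handed in; nothing more can be done
None
```

The orange light is in the box with the lid shut, the weight is back on its black mat, and I handed the job in at about 29.5 s. The hand-in reports no verdict, so the result rests on my own checks.

**Pressing the pedal:** I lowered the weight onto the pad in slow steps until I felt the stop. The wrist force went from about -5 N to +11 N, so the pedal was pressed well below 90 N. After release the lid stayed up on its own.

**The light:** My first grasp angle was wrong by a quarter turn. The wrist picture showed this before I gripped anything, and I corrected it. I set the light down until I felt about 4 N from the box floor, then released it.

**The return:** I eased the pedal up at about 30 mm/s. The pictures then showed the lid shut with the light inside.

**Last checks:**
- The last pictures show the weight upright and released, a few millimetres from the mat's centre. They also show the pad up, and the gripper open and clear with no contact force.
- The lid itself was partly hidden by the arm in the last side picture; it showed shut in the picture before.
- The bystanders visible in the last pictures look unmoved, but I did not measure them. The screwdriver and spanner were only partly in view at the end.
- Two estimates of the box's position differed by up to about 10 mm. A closer crop of the rim settled it before I placed the light.

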